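Reload the easel rack in reverse colour order

TASK

Move the four paint jars from the wooden storage rack into the white easel rack, one jar to a pocket, in reverse order: the jar nearest the brass knob of the storage rack goes into the pocket farthest from the brass knob of the easel rack, the next one into the pocket beside that, and so on. The colour chips on the wooden rack show where each jar stood. Keep the jars upright throughout, and leave all four standing flat on their pocket floors.

Things in the scene. Friction and masses are not known exactly. Their poses are not given: they have to be found in the camera images.
- jar_red_mid (a point): Loose upright red paint jar with red lid, a cylinder 42 mm across, 70 mm high, 0.08 to 0.16 kg. Point: its centre, 35 mm above its underside; z up. Starts on the floor of the storage rack pocket beside its chip. Jars in a row are 64 mm apart centre to centre (22 mm of air), so grip across the row, where there is free space.
- chip_red: Flat red colour chip, 22 x 42 x 4 mm, fixed on the storage rack's ledge; it stays and shows where the red jar stood at the start: that pocket's centre is 51 mm from the chip along the rack's +x, at the same y. Origin: centre of its underside, 6 mm above the table.
- jar_yellow_mid (a point): Loose upright yellow paint jar with yellow lid, a cylinder 42 mm across, 70 mm high, 0.08 to 0.16 kg. Point: its centre, 35 mm above its underside; z up. Starts on the floor of the storage rack pocket beside its chip. Jars in a row are 64 mm apart centre to centre (22 mm of air), so grip across the row, where there is free space.
- chip_yellow: Flat yellow colour chip, 22 x 42 x 4 mm, fixed on the storage rack's ledge; it stays and shows where the yellow jar stood at the start: that pocket's centre is 51 mm from the chip along the rack's +x, at the same y. Origin: centre of its underside, 6 mm above the table.
- jar_blue_mid (a point): Loose upright blue paint jar with blue lid, a cylinder 42 mm across, 70 mm high, 0.08 to 0.16 kg. Point: its centre, 35 mm above its underside; z up. Starts on the floor of the storage rack pocket beside its chip. Jars in a row are 64 mm apart centre to centre (22 mm of air), so grip across the row, where there is free space.
- chip_blue: Flat blue colour chip, 22 x 42 x 4 mm, fixed on the storage rack's ledge; it stays and shows where the blue jar stood at the start: that pocket's centre is 51 mm from the chip along the rack's +x, at the same y. Origin: centre of its underside, 6 mm above the table.
- jar_green_mid (a point): Loose upright green paint jar with green lid, a cylinder 42 mm across, 70 mm high, 0.08 to 0.16 kg. Point: its centre, 35 mm above its underside; z up. Starts on the floor of the storage rack pocket beside its chip. Jars in a row are 64 mm apart centre to centre (22 mm of air), so grip across the row, where there is free space.
- chip_green: Flat green colour chip, 22 x 42 x 4 mm, fixed on the storage rack's ledge; it stays and shows where the green jar stood at the start: that pocket's centre is 51 mm from the chip along the rack's +x, at the same y. Origin: centre of its underside, 6 mm above the table.
- storage_rack: Pale wooden storage rack, fixed, full at the start. Row of 4 open pockets along its y, centres at x = 0, y = -96, -32, 32, 96 mm; each 58 x 58 mm inside, floor 4 mm and rims 11 mm above the table, walls 6 mm; rack 70 x 262 mm. Origin: middle of the row at table height. A brass knob (top 34 mm high) on a black block at the +y end. On its -x side a ledge 32 mm wide, 6 mm high carries the chips.
- easel_rack: White easel rack, fixed, empty at the start, roughly parallel to the other, nearer or farther. Row of 4 open pockets along its y, centres at x = 0, y = -96, -32, 32, 96 mm; each 58 x 58 mm inside, floor 4 mm and rims 11 mm above the table, walls 6 mm; rack 70 x 262 mm. Origin: middle of the row at table height. A brass knob (top 34 mm high) on a black block at the +y end.
Things that resemble listed ones, but are neither listed nor needed, are in the scene too. Leave any black, grey or pink look-alike of the part that bears jar_green_mid alone.

How it is judged (in metres and radians):
At the end, for the whole second after the job is handed in: Each jar is in the easel rack, in the pocket whose y (in that rack's frame) is minus the y of its starting pocket in the storage rack (as its chip shows): centre within 11 mm of the pocket's in x and y, 34 to 44 mm above the table, upright within 0.1 rad, slower than 0.02 m/s (((y of chip_red in the frame of storage_rack between -0.116 and -0.076 m and y of jar_red_mid in the frame of easel_rack between 0.085 and 0.107 m) or (y of chip_red in the frame of storage_rack between -0.052 and -0.012 m and y of jar_red_mid in the frame of easel_rack between 0.021 and 0.043 m) or (y of chip_red in the frame of storage_rack between 0.012 and 0.052 m and y of jar_red_mid in the frame of easel_rack between -0.043 and -0.021 m) or (y of chip_red in the frame of storage_rack between 0.076 and 0.116 m and y of jar_red_mid in the frame of easel_rack between -0.107 and -0.085 m)) and x of jar_red_mid in the frame of easel_rack between -0.011 and 0.011 m and z of jar_red_mid in the frame of easel_rack between 0.034 and 0.044 m and angle between each of jar_red_mid, jar_yellow_mid, jar_blue_mid, jar_green_mid's own z axis and vertical below 0.1 rad and linear speed of each of jar_red, jar_yellow, jar_blue, jar_green below 0.02 m/s and ((y of chip_yellow in the frame of storage_rack between -0.116 and -0.076 m and y of jar_yellow_mid in the frame of easel_rack between 0.085 and 0.107 m) or (y of chip_yellow in the frame of storage_rack between -0.052 and -0.012 m and y of jar_yellow_mid in the frame of easel_rack between 0.021 and 0.043 m) or (y of chip_yellow in the frame of storage_rack between 0.012 and 0.052 m and y of jar_yellow_mid in the frame of easel_rack between -0.043 and -0.021 m) or (y of chip_yellow in the frame of storage_rack between 0.076 and 0.116 m and y of jar_yellow_mid in the frame of easel_rack between -0.107 and -0.085 m)) and x of jar_yellow_mid in the frame of easel_rack between -0.011 and 0.011 m and z of jar_yellow_mid in the frame of easel_rack between 0.034 and 0.044 m and ((y of chip_blue in the frame of storage_rack between -0.116 and -0.076 m and y of jar_blue_mid in the frame of easel_rack between 0.085 and 0.107 m) or (y of chip_blue in the frame of storage_rack between -0.052 and -0.012 m and y of jar_blue_mid in the frame of easel_rack between 0.021 and 0.043 m) or (y of chip_blue in the frame of storage_rack between 0.012 and 0.052 m and y of jar_blue_mid in the frame of easel_rack between -0.043 and -0.021 m) or (y of chip_blue in the frame of storage_rack between 0.076 and 0.116 m and y of jar_blue_mid in the frame of easel_rack between -0.107 and -0.085 m)) and x of jar_blue_mid in the frame of easel_rack between -0.011 and 0.011 m and z of jar_blue_mid in the frame of easel_rack between 0.034 and 0.044 m and ((y of chip_green in the frame of storage_rack between -0.116 and -0.076 m and y of jar_green_mid in the frame of easel_rack between 0.085 and 0.107 m) or (y of chip_green in the frame of storage_rack between -0.052 and -0.012 m and y of jar_green_mid in the frame of easel_rack between 0.021 and 0.043 m) or (y of chip_green in the frame of storage_rack between 0.012 and 0.052 m and y of jar_green_mid in the frame of easel_rack between -0.043 and -0.021 m) or (y of chip_green in the frame of storage_rack between 0.076 and 0.116 m and y of jar_green_mid in the frame of easel_rack between -0.107 and -0.085 m)) and x of jar_green_mid in the frame of easel_rack between -0.011 and 0.011 m and z of jar_green_mid in the frame of easel_rack between 0.034 and 0.044 m); the robot touches nothing.
It fails at once if the red jar is tipped by more than 0.6 rad (angle between jar_red_mid's own z axis and vertical above 0.6 rad).
It fails at once if the yellow jar is tipped by more than 0.6 rad (angle between jar_yellow_mid's own z axis and vertical above 0.6 rad).
It fails at once if the blue jar is tipped by more than 0.6 rad (angle between jar_blue_mid's own z axis and vertical above 0.6 rad).
It fails at once if the green jar is tipped by more than 0.6 rad (angle between jar_green_mid's own z axis and vertical above 0.6 rad).
It also fails if it takes over 106 s, if anything falls off the work surface, if the arm or the gripper's body presses on something with over 40 N, if the wrist force passes 120 N, or if a joint passes its speed limit or range.

ROBOT

A 7-joint arm with a two-finger parallel gripper is mounted at the origin on the work surface. World frame = base frame: x ahead of the robot, y to its left, z up, the work surface at z = 0. Lengths are in mm, angles in rad, forces in N, time in s.
With the tool pointing down it reaches from about 400 to 850 mm from the base axis. Payload 10.4 kg.
Tool frame: the origin (TCP) lies on the centre line of the jaws, within the pads' length; the fingertips stand 19 mm ahead of it and the grasp point (between the pads) is the TCP; x points along the fingers, y is the direction in which the jaws open and shut, and the axes are right-handed (so a half turn about x gives the same grasp; the last joint's range is limited). The gripper opens to 85 mm and grips with 20 to 120 N. Pads are 22 mm wide; open, the fingers measure 114 mm over their backs; the gripper's body (76 mm by 85 mm) begins 54 mm behind the grasp point. The pads swing forward as they close: fully open they stand 13 mm farther back than shut.
Start: joints at [1.235, 0.332, -0.065, 1.46, 0.022, 1.35, -0.088], TCP at [192.348, -594.686, 250.338] pointing down, gripper open.
Joint ranges: [-2.6, 2.6], [-0.5, 2.12], [-1.47, 1.34], [0.16, 2.42], [-1.27, 4.41], [0.06, 2.06], [-2.6, 2.6]. Speed limits (rad/s): [2.22, 2.22, 2.79, 2.79, 3.14, 3.14, 3.14].

INTERFACE

Orientations are given as a unit quaternion [w, x, y, z].
In Python, from rig import * gives the robot as it stands. The module is installed in compiled form; this text tells all that it offers.
- The arm moves only by the shell command python3 -m crank 'ROWS' [FORCE]. ROWS is JSON, one flat list of numbers, 7 for each row, row after row: the turn, a rotation vector about the world's x, y, z in rad, then the shift along the world's x, y, z in m, then the finger opening in m, from 0 to 0.0854. A call has 1 to 10 rows; each row is the pose to reach, as a shift and turn from the pose measured when the call began; what a row does not reach only later rows make up. A row lasts 1/12 s, in which the tool goes at most 41.7 mm and 7.16 degrees, less where a joint would pass 70% of its speed; a pose out of reach is approached as far as the arm can. A call with a gripper value outside its range is refused whole. The fingers move at their own pace and stop on an object; FORCE is the grip in N (left out, the last holds). Time passes only in rows, so rows that repeat a pose let the fingers close. It gives the time, the measured TCP pose, the force and the opening at its end, in the units of the state.
- get_obs(): the state, without advancing time (a new reading comes with each control period).
- capture(name): name is "scene" or "top"; returns the picture (420x560x3 uint8, red, green, blue); there is no depth.
- camera_params(name): a dict with "intrinsics" (3x3 intrinsics, pixels), "k1" (the pictures are not rectified: a ray, as slopes to the right and down, at radius r is drawn at 1 + k1 r^2 times it, then the intrinsics apply), "view" (4x4, takes a point from world to camera coordinates). Camera axes: x right, y down, z forward; pixel columns grow to the right and rows downward; lengths in mm; the calibration is good to about 2 mm. A picture is of the moment at which its call begins. camera_params takes no time and is no camera call.
- sign_off(): hands the job in, once; it reports no verdict.
Trained networks look in the newest picture that a camera, given by its name, has taken for a name from the list of things; names that differ only in an ending like _2 or _b are one class to them, and where a whole thing is asked for, a point or a joint stands for the part that bears it (a point fixed in the world has none). Each returns a list of dicts, best first, with "score" (0 to 1); they miss things now and then, are a little off and sometimes report something else, mostly with a low value. They report only what shows in the picture. A call takes as long as a camera call. They do not tell look-alikes from the thing itself.
- cut_out(camera, query): "region" (420x560 bool, what is visible of it) and "box" ([left, top, right, bottom] in pixels, round what is visible of it).
- spot_point(camera, query): "point" ([column, row] in pixels: a listed point, or the origin of a listed thing).
The state is a dict: "time": time; "joint_pos": joint angles; "dq": joint speeds; "joint_torque": joint torques, N m; "tool_pos": TCP position; "orientation": TCP orientation; "wrist_force": force on the tool from outside, world axes, zero at the start; "wrist_torque": the same for the moment, N m; "opening": opening from 0.0 (shut) to 1.0 (fully open).
Only numpy, scipy, OpenCV 4.12 (cv2) and the standard library are available. Lean on these libraries where they do the work, as an engineer would, in place of code of your own. Each camera call takes 0.05 s, during which the arm holds its last target. There are 200 camera calls.

## Working session

There is one attempt and no reset: what is moved stays moved. The work goes in short steps, Python scripts to look and compute and a shell command to move; the robot and the scene stay as the last step left them, time stands still between calls to the robot, and variables do not carry over. Pictures are saved under pics/ and viewed, about 12 in all and at most 16, crops included, and the job is handed in when it is done.

```bash
mkdir -p pics
cat > h.py <<'E'
from rig import *
import numpy as np, cv2
def ray(cam,px):
    p=camera_params(cam);K=np.array(p["intrinsics"],float);V=np.array(p["view"],float)
    d=np.linalg.inv(K)@[px[0],px[1],1.];d=d[:2];r=np.linalg.norm(d);u=r
    for _ in range(30): u=r/(1+p["k1"]*u*u)
    d=d*(u/r if r>0 else 1)
    R=V[:3,:3];return -R.T@V[:3,3],R.T@np.array([d[0],d[1],1.])
def at(cam,px,z):
    o,d=ray(cam,px);return (o+d*(z-o[2])/d[2])[:2]
def proj(cam,P):
    p=camera_params(cam);K=np.array(p["intrinsics"],float);V=np.array(p["view"],float)
    c=V[:3,:3]@np.array(P,float)+V[:3,3];s=c[:2]/c[2];s=s*(1+p["k1"]*s@s);return (K@[s[0],s[1],1])[:2]
def save(cam,name,im=None):
    im=capture(cam) if im is None else im
    cv2.imwrite(f"pics/{name}.png",im[...,::-1]);return im
E
python3 - <<'E'
from h import *
np.set_printoptions(precision=1,suppress=True)
a=save("top","top0");b=save("scene","scene0")
for n in ["chip_red","chip_yellow","chip_blue","chip_green","jar_red_mid","jar_yellow_mid","jar_blue_mid","jar_green_mid","storage_rack","easel_rack"]:
    z=6 if "chip" in n else 39 if "jar" in n else 0
    for cam in ("top","scene"):
        for r in spot_point(cam,n)[:3]:
            print(n,cam,round(r["score"],2),np.array(r["point"]),at(cam,r["point"],z))
o=get_obs();print(o)
E
```

```text
chip_red top 0.61 [241.  195.3] [615.6  36.6]
chip_red scene 0.72 [354.  215.2] [616.   29.2]
chip_yellow top 0.74 [348.  208.5] [ 592.6 -157.5]
chip_yellow scene 0.76 [254.4 247.6] [ 590.5 -155.2]
chip_blue top 0.7 [275.5 197.3] [612.3 -26.1]
chip_blue scene 0.69 [320.9 227.8] [610.3 -35.5]
chip_green top 0.74 [312.3 201.5] [605.  -92.9]
chip_green scene 0.57 [285.9 235.3] [594.8 -96.6]
jar_red_mid top 0.81 [240.7 164.8] [664.5  35.1]
jar_red_mid scene 0.76 [372.2 223. ] [656.9  35.5]
jar_yellow_mid top 0.76 [351.7 175.4] [ 646.8 -160.1]
jar_yellow_mid top 0.16 [296.6 172.2] [651.9 -63.4]
jar_yellow_mid scene 0.78 [263.3 265.6] [ 640.6 -161.2]
jar_blue_mid top 0.66 [282.5 166.2] [662.5 -38.5]
jar_blue_mid top 0.28 [311.2 201.1] [600.7 -88.9]
jar_blue_mid scene 0.65 [335.4 244.9] [662.9 -40.2]
jar_green_mid top 0.81 [404.9 215.6] [ 576.3 -251.6]
jar_green_mid top 0.8 [313.7 168. ] [659.6 -93.4]
jar_green_mid top 0.78 [227.5 108.7] [767.2  60.7]
jar_green_mid scene 0.94 [355.3 302.7] [762.7 -63. ]
jar_green_mid scene 0.88 [412.8 271.6] [762.2  45.9]
jar_green_mid scene 0.82 [300.3 254.9] [651.8 -99.7]
storage_rack top 0.93 [300.3 174.2] [656.7 -71.3]
storage_rack scene 0.9 [318.2 256.3] [653.4 -64.9]
easel_rack top 0.66 [298.1 276.4] [470.4 -67.6]
easel_rack scene 0.69 [270.2 177.3] [470.7 -65.1]
{'time': 1.1, 'joint_pos': array([ 1.2,  0.3, -0.1,  1.5,  0. ,  1.3, -0.1]), 'dq': array([-0., -0.,  0.,  0., -0., -0., -0.]), 'joint_torque': array([ -0. , -62.5,   0. , -39.2,   0. ,   0. ,  -0. ]), 'tool_pos': array([ 192.4, -594.7,  250.3]), 'orientation': array([ 0.1,  0.7,  0.1, -0.7]), 'wrist_force': array([ 0.8, -0.6,  1.1]), 'wrist_torque': array([ 0., -0., -0.]), 'opening': 0.9947589102140987}
```

View pics/top0.png

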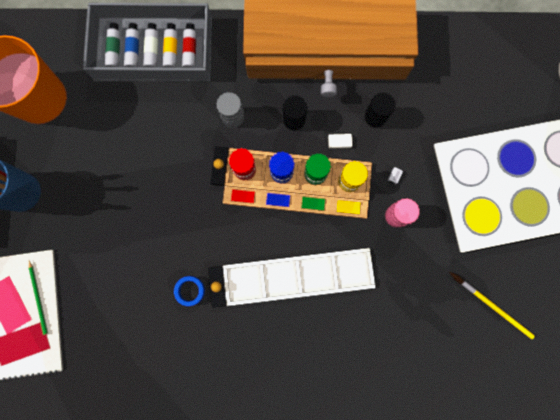

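View pics/scene0.png

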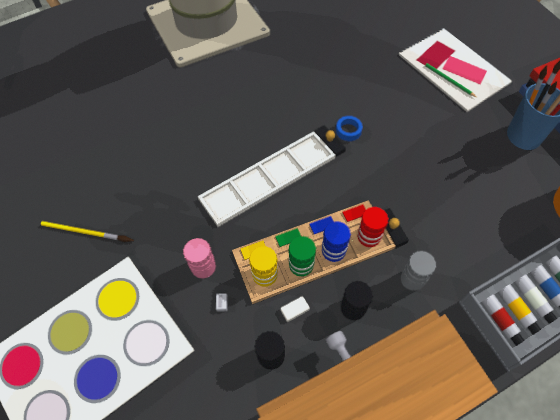

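The row in the top view, from the knob (219,163), is red (241,165), blue (282,166), green (318,168), yellow (352,175). The easel knob is at (216,287), on the same +y side. The green jar candidates are (318,168), standing in the rack next to the green chip (313,203), and the black, grey and pink look-alikes at (295,112), (380,110), (229,108) and (404,213). The one in the rack is the one meant. Next I'll measure the racks and jars more closely and take a confirming crop.

Run:
```python
from h import *
np.set_printoptions(precision=1,suppress=True)
ims={c:capture(c) for c in("top","scene")}
cr=cv2.resize(ims["top"][140:315,200:390],None,fx=4,fy=3.4,interpolation=cv2.INTER_CUBIC);save("", "crop",cr[:600,:800])
names=["red","blue","green","yellow"];yy=[96,32,-32,-96]
for c in ims:
    r=cut_out(c,"easel_rack")[0];im=ims[c].astype(int)
    hsv=cv2.cvtColor(ims[c],cv2.COLOR_RGB2HSV)
    m=(r["region"]&(hsv[...,2]>110)&(hsv[...,1]<60)).astype(np.uint8)
    n,l,s,_=cv2.connectedComponentsWithStats(m);m=l==1+s[1:,4].argmax()
    v,u=np.nonzero(m);P=np.array([at(c,p,11) for p in zip(u,v)])
    print(c,"easel",r["score"],cv2.minAreaRect(P.astype(np.float32)),cv2.boxPoints(cv2.minAreaRect(P.astype(np.float32))))
    C=[]
    for n in names:
        q=cut_out(c,"chip_"+n)[0];v,u=np.nonzero(q["region"]);C.append(np.mean([at(c,p,10) for p in zip(u,v)],0))
    C=np.array(C);print("chips",C.tolist())
    t=np.polyfit(yy,C[:,0],1),np.polyfit(yy,C[:,1],1);ey=np.array([t[0][0],t[1][0]]);print("scale",np.linalg.norm(ey));ey/=np.linalg.norm(ey)
    ex=np.array([ey[1],-ey[0]]);o=C.mean(0)+51*ex;print("storage",o,"yaw",np.arctan2(ex[1],ex[0]),[(o+y*ey).round(1).tolist() for y in yy])
    for n in names:
        # lid: hue-coloured upper ellipse; report jar region's centroid at mid height
        q=sorted(cut_out(c,f"jar_{n}_mid"),key=lambda q:np.linalg.norm(at(c,[(q["box"][0]+q["box"][2])/2,(q["box"][1]+q["box"][3])/2],39)-o-yy[names.index(n)]*ey))[0]
        b=q["box"];v,u=np.nonzero(q["region"]);print(n,q["score"],b,"mid",at(c,[u.mean(),v.mean()],39))
from scipy.spatial.transform import Rotation as R
q=get_obs()["orientation"];print(R.from_quat(q[[1,2,3,0]]).as_matrix())
```

```text
Traceback (most recent call last):
  File "h.py", line 10, in at
    o,d=ray(cam,px);return (o+d*(z-o[2])/d[2])[:2]
        ~~~^^^^^^^^
  File "h.py", line 4, in ray
    p=camera_params(cam);K=np.array(p["intrinsics"],float);V=np.array(p["view"],float)
ValueError: time passes only in moves, steps and waits
```

View pics/crop.png

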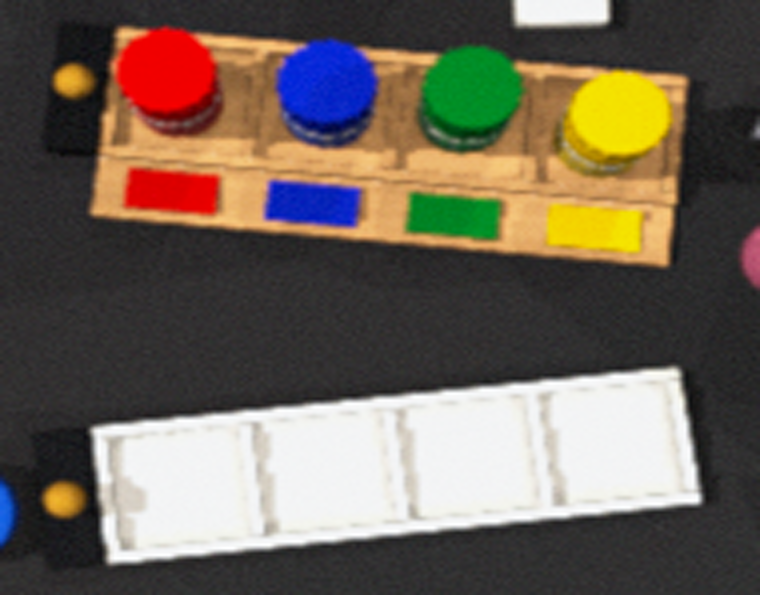

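The crop shows the knobs at left, with red, blue, green and yellow running away from the storage knob, and green beside its chip. My helper made too many `camera_params` calls, so I'll cache them.

```bash
sed -i 's/^def ray/from functools import lru_cache\ncamera_params=lru_cache(camera_params)\ndef ray/' h.py
cat > m.py <<'E'
from h import *
np.set_printoptions(precision=1,suppress=True)
ims={c:capture(c) for c in("top","scene")}
names=["red","blue","green","yellow"];yy=[96,32,-32,-96]
for c in ims:
    r=cut_out(c,"easel_rack")[0]
    hsv=cv2.cvtColor(ims[c],cv2.COLOR_RGB2HSV)
    m=(r["region"]&(hsv[...,2]>110)&(hsv[...,1]<60)).astype(np.uint8)
    n,l,s,_=cv2.connectedComponentsWithStats(m);m=l==1+s[1:,4].argmax()
    v,u=np.nonzero(m);P=np.array([at(c,p,11) for p in zip(u,v)])
    print(c,"easel",r["score"],cv2.minAreaRect(P.astype(np.float32)),cv2.boxPoints(cv2.minAreaRect(P.astype(np.float32))).tolist())
    C=[]
    for n in names:
        q=cut_out(c,"chip_"+n)[0];v,u=np.nonzero(q["region"]);C.append(np.mean([at(c,p,10) for p in zip(u,v)],0))
    C=np.array(C);print("chips",C.tolist())
    t=np.polyfit(yy,C[:,0],1),np.polyfit(yy,C[:,1],1);ey=np.array([t[0][0],t[1][0]]);print("scale",np.linalg.norm(ey));ey/=np.linalg.norm(ey)
    ex=np.array([ey[1],-ey[0]]);o=C.mean(0)+51*ex;print("storage",o,"yaw",np.arctan2(ex[1],ex[0]).round(3),[(o+y*ey).round(1).tolist() for y in yy])
    for n in names:
        q=sorted(cut_out(c,f"jar_{n}_mid"),key=lambda q:np.linalg.norm(at(c,[(q["box"][0]+q["box"][2])/2,(q["box"][1]+q["box"][3])/2],39)-o-yy[names.index(n)]*ey))
        if not q: print(n,"missed");continue
        q=q[0];v,u=np.nonzero(q["region"]);w=at(c,[u.mean(),v.mean()],39);print(n,q["score"],"mid",w,"in rack",(w-o)@ex,(w-o)@ey)
from scipy.spatial.transform import Rotation as R
q=get_obs()["orientation"];print(R.from_quat(q[[1,2,3,0]]).as_matrix().round(3).tolist())
E
python3 m.py
```

```text
top easel 0.91 ((470.82891845703125, -67.77859497070312), (72.37274932861328, 264.1180725097656), 7.072309970855713) [[418.65850830078125, 58.82034683227539], [451.17724609375, -203.2882080078125], [522.9993286132812, -194.37753295898438], [490.4805908203125, 67.73101806640625]]
chips [[613.9641993376785, 33.82702391446999], [607.9449940884832, -29.846455227811912], [601.9821794919047, -93.71382798079647], [595.4036297816752, -156.96744512394628]]
scale 0.998797008499784
storage [655.6 -66.6] yaw -0.097 [[664.8, 29.0], [658.7, -34.7], [652.5, -98.4], [646.3, -162.1]]
red 0.94 mid [666.5  32.5] in rack 1.2549577661218283 99.70654331099708
blue 0.58 mid [660.5 -36.9] in rack 2.070197386633783 30.032610403133337
green 0.69 mid [658.  -98.5] in rack 5.448977948140438 -31.50063406343498
yellow 0.55 mid [603.2 -30.2] in rack -55.6758638599289 31.191432016905523
scene easel 0.58 ((472.4592590332031, -69.53959655761719), (75.97645568847656, 263.1014404296875), 7.206017971038818) [[418.26971435546875, 56.206932067871094], [451.2724609375, -204.81642150878906], [526.6488037109375, -195.2861328125], [493.64605712890625, 65.73722839355469]]Traceback (most recent call last):
  File "m.py", line 14, in <module>
    q=cut_out(c,"chip_"+n)[0];v,u=np.nonzero(q["region"]);C.append(np.mean([at(c,p,10) for p in zip(u,v)],0))
      ~~~~~~~~~~~~~~~~~~~~^^^
IndexError: list index out of range
```

```bash
cat > pose.py <<'E'
from h import *
from scipy.spatial.transform import Rotation as R
import sys
o=get_obs();q=o["orientation"];M=R.from_quat(q[[1,2,3,0]]);
print("t",round(o["time"],2),"pos",o["tool_pos"].round(1),"F",o["wrist_force"].round(1),"open",round(o["opening"],3),"j",o["joint_pos"].round(2))
if len(sys.argv)<2: print(M.as_matrix().round(3).tolist())
# turn needed so that tool x is down, tool y along rack x at given yaw (either sign)
for n,y in(("storage",-.097),("easel",.124)):
  for s in(1,-1):
    yv=s*np.array([np.cos(y),np.sin(y),0]);x=np.array([0,0,-1.]);T=R.from_matrix(np.c_[x,yv,np.cross(x,yv)])
    v=(T*M.inv()).as_rotvec()
    if np.linalg.norm(v)<1.6: print(n,s,v.round(3))
E
python3 pose.py
```

```text
t 1.9 pos [ 192.3 -594.7  250.3] F [ 0.   0.1 -0.3] open 0.999 j [ 1.24  0.33 -0.06  1.46  0.02  1.35 -0.09]
[[0.0, 0.308, -0.951], [-0.0, -0.951, -0.308], [-1.0, 0.0, -0.0]]
storage 1 [0.    0.    1.161]
easel 1 [0.    0.    1.382]
```

```bash
python3 -m crank '[0,0,0.55,0.235,0.31,-0.03,0.085, 0,0,0.55,0.235,0.31,-0.03,0.085, 0,0,0.55,0.235,0.31,-0.03,0.085, 0,0,0.55,0.235,0.31,-0.03,0.085, 0,0,0.55,0.235,0.31,-0.03,0.085, 0,0,0.55,0.235,0.31,-0.03,0.085, 0,0,0.55,0.235,0.31,-0.03,0.085, 0,0,0.55,0.235,0.31,-0.03,0.085, 0,0,0.55,0.235,0.31,-0.03,0.085, 0,0,0.55,0.235,0.31,-0.03,0.085]' 40; python3 pose.py x
```

```text
time: 2.73
tool_pos: [430.7, -278.9, 220.4]
orientation: [0.298, 0.642, 0.298, -0.641]
wrist_force: [0.1, 0.4, -0.0]
opening: 0.994
t 2.73 pos [ 430.7 -278.9  220.4] F [ 0.1  0.4 -0. ] open 0.994 j [ 0.87  0.13 -0.41  1.78  0.05  1.24 -0.26]
storage 1 [-0.002  0.001  0.604]
easel 1 [-0.002  0.001  0.825]
```

```bash
python3 -m crank '[0,0,0.604,0.234,0.311,-0.07,0.085, 0,0,0.604,0.234,0.311,-0.07,0.085, 0,0,0.604,0.234,0.311,-0.07,0.085, 0,0,0.604,0.234,0.311,-0.07,0.085, 0,0,0.604,0.234,0.311,-0.07,0.085, 0,0,0.604,0.234,0.311,-0.07,0.085, 0,0,0.604,0.234,0.311,-0.07,0.085, 0,0,0.604,0.234,0.311,-0.07,0.085, 0,0,0.604,0.234,0.311,-0.07,0.085, 0,0,0.604,0.234,0.311,-0.07,0.085]' 40; python3 pose.py x
```

```text
time: 3.57
tool_pos: [665.8, 36.3, 149.4]
orientation: [0.475, 0.524, 0.477, -0.522]
wrist_force: [-0.5, 0.6, 0.1]
opening: 0.993
t 3.57 pos [665.8  36.3 149.4] F [-0.5  0.6  0.1] open 0.993 j [ 0.3   0.56 -0.6   1.44  0.32  1.24 -0.42]
storage 1 [-0.004  0.    -0.002]
easel 1 [-0.004 -0.     0.219]
```

```bash
python3 -m crank '[0,0,0,-0.001,-0.003,-0.03,0.085, 0,0,0,-0.001,-0.003,-0.06,0.085, 0,0,0,-0.001,-0.003,-0.09,0.085, 0,0,0,-0.001,-0.003,-0.104,0.085, 0,0,0,-0.001,-0.003,-0.104,0.085, 0,0,0,-0.001,-0.003,-0.104,0.085]'
python3 - <<'E'
from h import *
a=capture("scene");b=capture("top")
x=np.hstack([cv2.resize(a[150:300,300:460],(400,375)),cv2.resize(b[120:270,180:340],(400,375))]);save("","red",x)
E
```

```text
time: 4.07
tool_pos: [664.9, 33.3, 45.9]
orientation: [0.475, 0.524, 0.477, -0.522]
wrist_force: [0.3, 0.7, 0.5]
opening: 0.993
```

View pics/red.png

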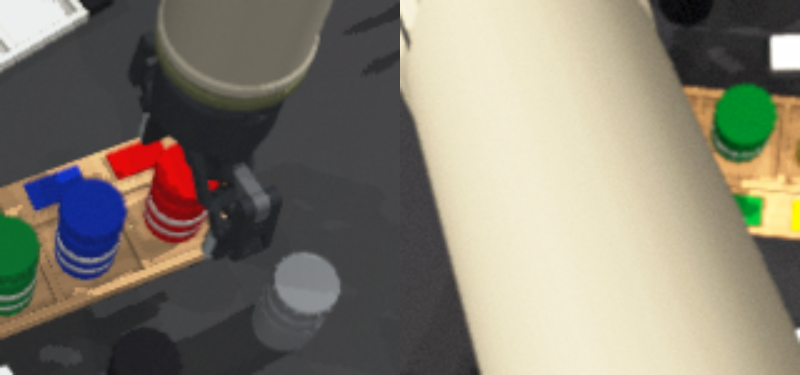

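```bash
python3 -m crank '[0,0,0,0,0,0,0.03, 0,0,0,0,0,0,0.03, 0,0,0,0,0,0,0.03, 0,0,0,0,0,0,0.03, 0,0,0,0,0,0,0.03, 0,0,0,0,0,0,0.03, 0,0,0,0,0,0,0.03, 0,0,0,0,0,0,0.03]' 40
python3 - <<'E'
from h import *
for P in([665,33,46],[715,28,46],[665,33,74]): p=proj("scene",P);print(p,(p-[300,150])*2.5)
E
```

```text
time: 4.83
tool_pos: [666.6, 33.5, 48.8]
orientation: [0.476, 0.525, 0.476, -0.521]
wrist_force: [-1.4, 0.1, 6.6]
opening: 0.483
[374.17627278 225.46445783] [185.44068194 188.66114458]
[388.21224313 250.90084392] [220.53060783 252.2521098 ]
[376.8498027  217.42011652] [192.12450675 168.5502913 ]
```

```bash
python3 -m crank '[0,0,0,0,0,0.02,0.03, 0,0,0,0,0,0.045,0.03, 0,0,0,0,0,0.07,0.03, 0,0,0,0,0,0.085,0.03, 0,0,0,0,0,0.085,0.03]'; python3 -m crank '[0,0,0.05,-0.03,-0.02,0,0.03, 0,0,0.1,-0.06,-0.05,0,0.03, 0,0,0.15,-0.085,-0.08,0,0.03, 0,0,0.2,-0.11,-0.11,0,0.03, 0,0,0.221,-0.135,-0.14,0,0.03, 0,0,0.221,-0.16,-0.17,0,0.03, 0,0,0.221,-0.175,-0.188,0,0.03, 0,0,0.221,-0.184,-0.197,0,0.03, 0,0,0.221,-0.184,-0.197,0,0.03]'; python3 pose.py x
```

```text
time: 5.25
tool_pos: [668.3, 33.9, 138.0]
orientation: [0.477, 0.527, 0.474, -0.52]
wrist_force: [0.3, 0.6, -0.4]
opening: 0.481
time: 6.0
tool_pos: [481.6, -166.3, 137.0]
orientation: [0.53, 0.472, 0.529, -0.466]
wrist_force: [0.2, 0.2, -1.3]
opening: 0.481
t 6.0 pos [ 481.6 -166.3  137. ] F [ 0.2  0.2 -1.3] open 0.481 j [ 0.82  0.23 -0.63  1.88  0.15  1.08  0.25]
storage 1 [-0.004  0.007 -0.218]
easel 1 [-0.005  0.007  0.003]
```

```bash
python3 -m crank '[-0.005,0.007,0.003,0.001,0.003,-0.025,0.03, -0.005,0.007,0.003,0.001,0.003,-0.05,0.03, -0.005,0.007,0.003,0.001,0.003,-0.07,0.03, -0.005,0.007,0.003,0.001,0.003,-0.07,0.03, -0.005,0.007,0.003,0.001,0.003,-0.07,0.03]'
python3 - <<'E'
from h import *
a=capture("scene");b=capture("top")
print(proj("scene",[483,-163,57]),proj("top",[483,-163,57]))
x=np.hstack([cv2.resize(a[120:240,170:300],(400,370)),cv2.resize(b[230:350,310:440],(400,370))]);save("","p1",x)
E
```

```text
time: 6.42
tool_pos: [482.3, -162.2, 66.2]
orientation: [0.529, 0.468, 0.531, -0.468]
wrist_force: [0.5, -0.2, -0.8]
opening: 0.483
[221.35726492 186.53827665] [356.39201918 269.4956896 ]
```

View pics/p1.png

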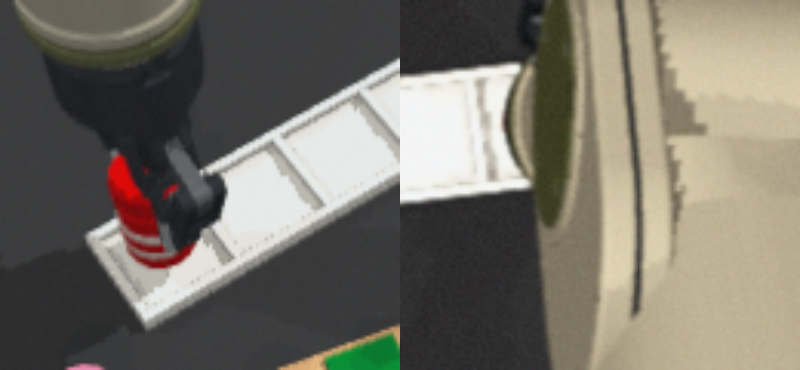

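The red jar is upright over the end pocket (jar about (150,215) in the left crop). I'll lower it, check the force, then release.

```bash
python3 -m crank '[0,0,0,0.0005,-0.001,-0.008,0.03, 0,0,0,0.0005,-0.001,-0.014,0.03, 0,0,0,0.0005,-0.001,-0.0175,0.03, 0,0,0,0.0005,-0.001,-0.0175,0.03, 0,0,0,0.0005,-0.001,-0.0175,0.03]'; python3 pose.py x
```

```text
time: 6.93
tool_pos: [483.9, -163.9, 50.4]
orientation: [0.53, 0.468, 0.53, -0.468]
wrist_force: [-0.5, 0.5, -0.8]
opening: 0.481
t 6.93 pos [ 483.9 -163.9   50.4] F [-0.5  0.5 -0.8] open 0.481 j [ 0.76  0.36 -0.6   1.94  0.26  0.92  0.16]
storage 1 [-0.     0.    -0.221]
easel 1 [-0.  0. -0.]
```

```bash
python3 -m crank '[0,0,0,0,0,-0.002,0.03, 0,0,0,0,0,-0.002,0.03, 0,0,0,0,0,-0.002,0.085, 0,0,0,0,0,-0.002,0.085, 0,0,0,0,0,-0.002,0.085, 0,0,0,0,0,-0.002,0.085, 0,0,0,0,0,-0.002,0.085]'; python3 -m crank '[0,0,0,0,0,0.03,0.085, 0,0,0,0,0,0.065,0.085, 0,0,0,0,0,0.1,0.085, 0,0,0,0,0,0.1,0.085]'; python3 pose.py x
```

```text
time: 7.52
tool_pos: [483.9, -163.9, 48.4]
orientation: [0.53, 0.468, 0.53, -0.468]
wrist_force: [0.0, 0.8, 0.3]
opening: 0.998
time: 7.85
tool_pos: [487.1, -164.4, 154.8]
orientation: [0.533, 0.469, 0.527, -0.467]
wrist_force: [1.1, -0.6, 0.5]
opening: 0.998
t 7.85 pos [ 487.1 -164.4  154.8] F [ 1.1 -0.6  0.5] open 0.998 j [ 0.82  0.22 -0.64  1.85  0.15  1.11  0.25]
storage 1 [ 0.004  0.008 -0.222]
easel 1 [ 0.003  0.009 -0.001]
```

```bash
python3 -m crank '[0,0,-0.05,0.03,0.02,0,0.085, 0,0,-0.1,0.06,0.04,0,0.085, 0,0,-0.15,0.09,0.06,0,0.085, 0,0,-0.2,0.115,0.08,0,0.085, 0.004,0.008,-0.222,0.14,0.1,-0.005,0.085, 0.004,0.008,-0.222,0.16,0.118,-0.005,0.085, 0.004,0.008,-0.222,0.17,0.125,-0.005,0.085, 0.004,0.008,-0.222,0.173,0.1275,-0.005,0.085, 0.004,0.008,-0.222,0.173,0.1275,-0.005,0.085]'; python3 pose.py x
python3 - <<'E'
from h import *
a=capture("scene")
r=spot_point("scene","jar_red_mid");
print([(q["score"],q["point"],at("scene",q["point"],39)) for q in r],proj("scene",[482.8,-163.2,39]))
r=spot_point("scene","jar_blue_mid");print([(q["score"],q["point"],at("scene",q["point"],39)) for q in r])
save("","p2",cv2.resize(a[110:310,190:420],(690,600)))
E
```

```text
time: 8.6
tool_pos: [660.3, -36.0, 149.3]
orientation: [0.475, 0.523, 0.476, -0.523]
wrist_force: [0.1, 0.2, 0.6]
opening: 0.989
t 8.6 pos [660.3 -36.  149.3] F [0.1 0.2 0.6] open 0.989 j [ 0.42  0.55 -0.61  1.45  0.32  1.24 -0.32]
storage 1 [-0.    -0.    -0.001]
easel 1 [-0.   -0.    0.22]
[(0.88, [220.0, 193.6], array([ 483.80411306, -168.35869335]))] [222.46610984 191.9941492 ]
[(0.71, [336.7, 242.7], array([660.47341393, -36.28343223]))]
```

View pics/p2.png

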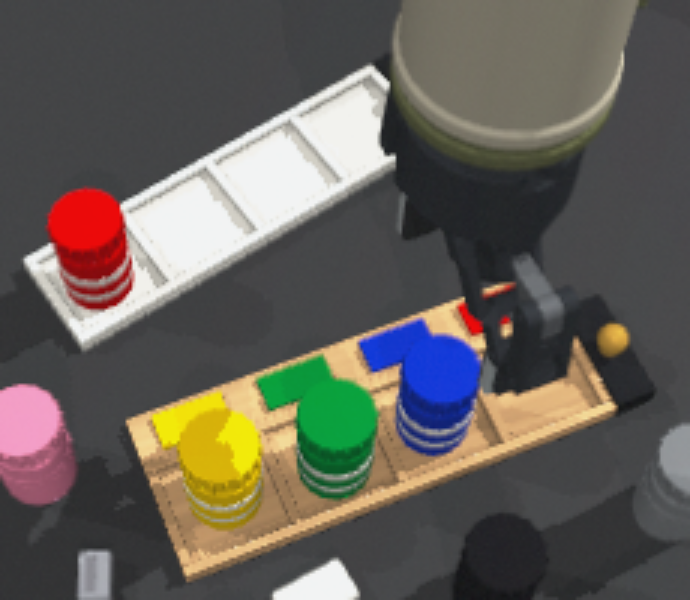

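Red stands in the end pocket (crop (90,250)). Blue next, at (437,395).

```bash
python3 -m crank '[0,0,0,0,0,-0.03,0.085, 0,0,0,0,0,-0.06,0.085, 0,0,0,0,0,-0.09,0.085, 0,0,0,0,0,-0.103,0.085, 0,0,0,0,0,-0.103,0.085, 0,0,0,0,0,-0.103,0.085]'; python3 -m crank '[0,0,0,0,0,0,0.03, 0,0,0,0,0,0,0.03, 0,0,0,0,0,0,0.03, 0,0,0,0,0,0,0.03, 0,0,0,0,0,0,0.03, 0,0,0,0,0,0,0.03, 0,0,0,0,0,0,0.03, 0,0,0,0,0,0,0.03]' 40; python3 -m crank '[0,0,0,0,0,0.02,0.03, 0,0,0,0,0,0.045,0.03, 0,0,0,0,0,0.07,0.03, 0,0,0,0,0,0.085,0.03, 0,0,0,0,0,0.085,0.03, 0,0,0,0,0,0.085,0.03]'; python3 pose.py x
```

```text
time: 9.25
tool_pos: [659.4, -39.0, 47.5]
orientation: [-0.475, -0.524, -0.474, 0.525]
wrist_force: [0.0, -0.2, 0.3]
opening: 0.996
time: 9.92
tool_pos: [660.2, -39.0, 49.0]
orientation: [0.475, 0.524, 0.474, -0.524]
wrist_force: [-1.4, -0.6, 6.0]
opening: 0.482
time: 10.42
tool_pos: [660.6, -39.1, 134.9]
orientation: [0.476, 0.525, 0.473, -0.524]
wrist_force: [0.5, 0.2, -1.5]
opening: 0.484
t 10.42 pos [660.6 -39.1 134.9] F [ 0.5  0.2 -1.5] open 0.484 j [ 0.42  0.56 -0.6   1.47  0.33  1.21 -0.33]
storage 1 [0.002 0.004 0.003]
easel 1 [0.002 0.004 0.224]
```

```bash
python3 -m crank '[0,0,0.05,-0.03,-0.01,0,0.03, 0,0,0.1,-0.06,-0.02,0,0.03, 0,0,0.15,-0.09,-0.03,0,0.03, 0,0,0.2,-0.12,-0.04,0,0.03, 0.002,0.004,0.224,-0.15,-0.05,0,0.03, 0.002,0.004,0.224,-0.17,-0.056,0,0.03, 0.002,0.004,0.224,-0.18,-0.06,0,0.03, 0.002,0.004,0.224,-0.1855,-0.061,0,0.03, 0.002,0.004,0.224,-0.1855,-0.061,0,0.03]'; python3 pose.py x
```

```text
time: 11.17
tool_pos: [474.6, -100.3, 134.5]
orientation: [0.53, 0.468, 0.53, -0.468]
wrist_force: [-0.2, -0.2, -1.0]
opening: 0.481
t 11.17 pos [ 474.6 -100.3  134.5] F [-0.2 -0.2 -1. ] open 0.481 j [ 0.77  0.2  -0.71  1.93  0.14  1.07  0.13]
storage 1 [-0.    -0.001 -0.221]
easel 1 [-0.    -0.001  0.   ]
```

```bash
python3 -m crank '[0,0,0,0,0,-0.025,0.03, 0,0,0,0,0,-0.05,0.03, 0,0,0,0,0,-0.068,0.03, 0,0,0,0,0,-0.077,0.03, 0,0,0,0,0,-0.084,0.03, 0,0,0,0,0,-0.086,0.03, 0,0,0,0,0,-0.086,0.03]'; python3 pose.py x
```

```text
time: 11.75
tool_pos: [475.4, -99.6, 49.0]
orientation: [0.53, 0.468, 0.53, -0.468]
wrist_force: [-0.1, -0.3, -0.9]
opening: 0.485
t 11.75 pos [475.4 -99.6  49. ] F [-0.1 -0.3 -0.9] open 0.485 j [ 0.72  0.33 -0.67  2.    0.26  0.9   0.03]
storage 1 [-0.    -0.001 -0.221]
easel 1 [-0.    -0.001 -0.   ]
```

```bash
python3 -m crank '[0,0,0,0,0,-0.002,0.03, 0,0,0,0,0,-0.002,0.03, 0,0,0,0,0,-0.002,0.085, 0,0,0,0,0,-0.002,0.085, 0,0,0,0,0,-0.002,0.085, 0,0,0,0,0,-0.002,0.085, 0,0,0,0,0,-0.002,0.085]'; python3 -m crank '[0,0,0,0,0,0.03,0.085, 0,0,0,0,0,0.065,0.085, 0,0,0,0,0,0.1,0.085, 0,0,0,0,0,0.1,0.085]';  python3 -m crank '[0,0,-0.05,0.03,0,0,0.085, 0,0,-0.1,0.06,0,0,0.085, 0,0,-0.15,0.09,0,0,0.085, 0,0,-0.2,0.12,0,0,0.085, 0,0,-0.221,0.15,0,0,0.085, 0,0,-0.221,0.17,0.001,0,0.085, 0,0,-0.221,0.178,0.0015,0,0.085, 0,0,-0.221,0.178,0.0015,0,0.085, 0,0,-0.221,0.178,0.0015,0,0.085]'; python3 pose.py x
python3 - <<'E'
from h import *
a=capture("scene")
for n in("blue","green"):
  r=spot_point("scene",f"jar_{n}_mid");print([(q["score"],q["point"],at("scene",q["point"],39)) for q in r])
save("","p3",cv2.resize(a[110:310,190:420],(460,400)))
E
```

```text
time: 12.33
tool_pos: [475.6, -99.5, 47.1]
orientation: [0.53, 0.468, 0.53, -0.468]
wrist_force: [0.9, -0.1, 0.7]
opening: 0.998
time: 12.67
tool_pos: [478.9, -99.6, 153.2]
orientation: [0.533, 0.469, 0.528, -0.466]
wrist_force: [1.7, -0.4, 1.1]
opening: 0.994
time: 13.42
tool_pos: [656.3, -97.9, 152.8]
orientation: [0.478, 0.524, 0.473, -0.522]
wrist_force: [0.2, 0.7, 0.1]
opening: 0.993
t 13.42 pos [656.3 -97.9 152.8] F [0.2 0.7 0.1] open 0.993 j [ 0.52  0.55 -0.62  1.45  0.33  1.24 -0.23]
storage 1 [ 0.003  0.006 -0.001]
easel 1 [0.003 0.007 0.22 ]
[(0.98, [254.5, 172.0], array([471.03104518, -95.25917759])), (0.29, [263.8, 265.9], array([ 641.47203454, -160.72735495]))]
[(0.91, [267.7, 350.1], array([ 764.67866735, -215.38107089])), (0.7, [301.1, 257.2], array([ 655.94567578, -100.52386678])), (0.59, [417.3, 272.9], array([767.54284281,  51.0461685 ])), (0.56, [201.5, 256.6], array([ 579.90269997, -243.42051672]))]
```

View pics/p3.png

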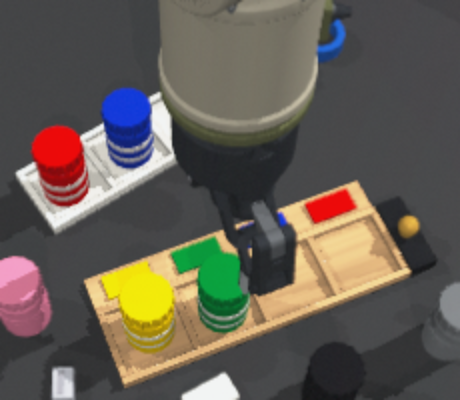

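Blue is standing in its pocket beside red. The gripper is over green (crop (222,295)), so I'll grasp it and lift.

```bash
python3 -m crank '[0.003,0.006,0,0,-0.001,-0.03,0.085, 0.003,0.006,0,0,-0.001,-0.06,0.085, 0.003,0.006,0,0,-0.001,-0.09,0.085, 0.003,0.006,0,0,-0.001,-0.106,0.085, 0.003,0.006,0,0,-0.001,-0.106,0.085, 0.003,0.006,0,0,-0.001,-0.106,0.085]'; python3 -m crank '[0,0,0,0,0,0,0.03, 0,0,0,0,0,0,0.03, 0,0,0,0,0,0,0.03, 0,0,0,0,0,0,0.03, 0,0,0,0,0,0,0.03, 0,0,0,0,0,0,0.03, 0,0,0,0,0,0,0.03, 0,0,0,0,0,0,0.03]' 40; python3 -m crank '[0,0,0,0,0,0.02,0.03, 0,0,0,0,0,0.045,0.03, 0,0,0,0,0,0.07,0.03, 0,0,0,0,0,0.085,0.03, 0,0,0,0,0,0.085,0.03, 0,0,0,0,0,0.085,0.03]'; python3 pose.py x
```

```text
time: 14.07
tool_pos: [655.2, -99.9, 47.7]
orientation: [-0.476, -0.523, -0.475, 0.524]
wrist_force: [0.5, 0.4, 0.7]
opening: 0.992
time: 14.73
tool_pos: [655.9, -100.0, 49.2]
orientation: [0.476, 0.524, 0.474, -0.524]
wrist_force: [-1.8, -0.2, 5.8]
opening: 0.483
time: 15.23
tool_pos: [656.3, -100.1, 134.9]
orientation: [0.477, 0.524, 0.474, -0.523]
wrist_force: [0.6, -0.3, -2.7]
opening: 0.482
t 15.23 pos [ 656.3 -100.1  134.9] F [ 0.6 -0.3 -2.7] open 0.482 j [ 0.52  0.57 -0.62  1.46  0.34  1.21 -0.24]
storage 1 [ 0.003  0.003 -0.   ]
easel 1 [0.002 0.004 0.221]
```

```bash
python3 -m crank '[0,0,0.05,-0.03,0.01,0,0.03, 0,0,0.1,-0.06,0.02,0,0.03, 0,0,0.15,-0.09,0.03,0,0.03, 0,0,0.2,-0.12,0.04,0,0.03, 0.002,0.004,0.221,-0.15,0.05,0,0.03, 0.002,0.004,0.221,-0.175,0.058,0,0.03, 0.002,0.004,0.221,-0.185,0.0635,0,0.03, 0.002,0.004,0.221,-0.189,0.0635,0,0.03, 0.002,0.004,0.221,-0.189,0.0635,0,0.03]'; python3 -m crank '[0,0,0,0,0,-0.025,0.03, 0,0,0,0,0,-0.05,0.03, 0,0,0,0,0,-0.066,0.03, 0,0,0,0,0,-0.066,0.03]'; python3 pose.py x
```

```text
time: 15.98
tool_pos: [466.4, -37.0, 134.3]
orientation: [0.53, 0.468, 0.53, -0.469]
wrist_force: [0.9, -0.3, -1.2]
opening: 0.48
time: 16.32
tool_pos: [464.9, -37.2, 64.9]
orientation: [0.528, 0.467, 0.532, -0.469]
wrist_force: [-0.5, 0.0, -1.8]
opening: 0.483
t 16.32 pos [464.9 -37.2  64.9] F [-0.5  0.  -1.8] open 0.483 j [ 0.67  0.28 -0.75  2.03  0.24  0.93 -0.08]
storage 1 [-0.002 -0.006 -0.221]
easel 1 [-0.001 -0.006  0.   ]
```

```bash
python3 -m crank '[-0.001,-0.006,0,0.002,0.001,-0.008,0.03, -0.001,-0.006,0,0.002,0.001,-0.014,0.03, -0.001,-0.006,0,0.002,0.001,-0.0175,0.03, -0.001,-0.006,0,0.002,0.001,-0.0175,0.03, -0.001,-0.006,0,0.002,0.001,-0.0175,0.03]'; python3 -m crank '[0,0,0,0,0,-0.001,0.03, 0,0,0,0,0,-0.001,0.03, 0,0,0,0,0,-0.001,0.085, 0,0,0,0,0,-0.001,0.085, 0,0,0,0,0,-0.001,0.085, 0,0,0,0,0,-0.001,0.085, 0,0,0,0,0,-0.001,0.085]'; python3 -m crank '[0,0,0,0,0,0.03,0.085, 0,0,0,0,0,0.065,0.085, 0,0,0,0,0,0.1,0.085, 0,0,0,0,0,0.1,0.085]'; python3 pose.py x
```

```text
time: 16.73
tool_pos: [468.0, -36.2, 48.8]
orientation: [0.53, 0.468, 0.53, -0.468]
wrist_force: [-5.0, 1.3, 13.5]
opening: 0.483
time: 17.32
tool_pos: [468.2, -36.2, 47.9]
orientation: [0.53, 0.468, 0.529, -0.468]
wrist_force: [-0.4, -0.2, -0.2]
opening: 0.996
time: 17.65
tool_pos: [471.4, -36.0, 153.8]
orientation: [0.533, 0.47, 0.527, -0.466]
wrist_force: [1.6, -0.4, -0.1]
opening: 0.994
t 17.65 pos [471.4 -36.  153.8] F [ 1.6 -0.4 -0.1] open 0.994 j [ 0.73  0.14 -0.8   1.94  0.12  1.09  0.01]
storage 1 [ 0.004  0.009 -0.221]
easel 1 [ 0.002  0.01  -0.   ]
```

```bash
python3 -m crank '[0,0,-0.05,0.03,-0.02,0,0.085, 0,0,-0.1,0.06,-0.04,0,0.085, 0,0,-0.15,0.09,-0.06,0,0.085, 0,0,-0.2,0.115,-0.08,0,0.085, 0.004,0.009,-0.221,0.14,-0.1,0,0.085, 0.004,0.009,-0.221,0.16,-0.118,0,0.085, 0.004,0.009,-0.221,0.17,-0.124,0,0.085, 0.004,0.009,-0.221,0.173,-0.1255,0,0.085, 0.004,0.009,-0.221,0.173,-0.1255,0,0.085]'; python3 pose.py x
python3 - <<'E'
from h import *
a=capture("scene")
for n in("blue","green","yellow"):
  r=spot_point("scene",f"jar_{n}_mid");print([(round(q["score"],2),at("scene",q["point"],39)) for q in r])
save("","p4",cv2.resize(a[110:310,190:420],(460,400)))
E
```

```text
time: 18.4
tool_pos: [644.6, -161.3, 153.1]
orientation: [0.475, 0.524, 0.476, -0.523]
wrist_force: [-0.1, 0.9, -0.6]
opening: 0.998
t 18.4 pos [ 644.6 -161.3  153.1] F [-0.1  0.9 -0.6] open 0.998 j [ 0.62  0.56 -0.63  1.44  0.34  1.25 -0.14]
storage 1 [-0.001 -0.     0.   ]
easel 1 [-0.001 -0.     0.221]
[(0.47, array([627.67383411,  16.96779112]))]
[(0.95, array([760.21553011, -65.47291104])), (0.89, array([ 582.70160693, -247.24010561])), (0.59, array([ 768.82849702, -208.71688684])), (0.44, array([472.91677014, -37.64989155]))]
[(0.84, array([ 638.44631695, -159.76924527]))]
```

View pics/p4.png

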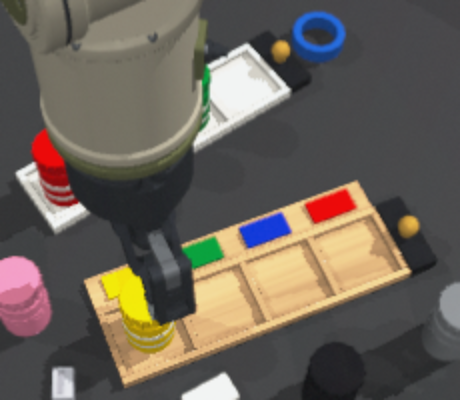

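The gripper is over yellow (crop (148,320)), and green shows in the third pocket at about (205,95). The pocket beside the knob at (280,50) is free.

```bash
python3 -m crank '[0,0,0,-0.001,0,-0.03,0.085, 0,0,0,-0.001,0,-0.06,0.085, 0,0,0,-0.001,0,-0.09,0.085, 0,0,0,-0.001,0,-0.106,0.085, 0,0,0,-0.001,0,-0.106,0.085, 0,0,0,-0.001,0,-0.106,0.085]'; python3 -m crank '[0,0,0,0,0,0,0.03, 0,0,0,0,0,0,0.03, 0,0,0,0,0,0,0.03, 0,0,0,0,0,0,0.03, 0,0,0,0,0,0,0.03, 0,0,0,0,0,0,0.03, 0,0,0,0,0,0,0.03, 0,0,0,0,0,0,0.03]' 40; python3 -m crank '[0,0,0,0,0,0.02,0.03, 0,0,0,0,0,0.045,0.03, 0,0,0,0,0,0.07,0.03, 0,0,0,0,0,0.085,0.03, 0,0,0,0,0,0.085,0.03, 0,0,0,0,0,0.085,0.03]'; python3 pose.py x
```

```text
time: 19.1
tool_pos: [642.4, -160.0, 48.3]
orientation: [0.475, 0.523, 0.476, -0.523]
wrist_force: [0.3, -1.0, 0.4]
opening: 0.995
time: 19.77
tool_pos: [643.0, -160.1, 49.8]
orientation: [0.476, 0.524, 0.475, -0.523]
wrist_force: [-1.3, 0.1, 6.4]
opening: 0.483
time: 20.27
tool_pos: [643.4, -160.3, 135.6]
orientation: [0.476, 0.524, 0.475, -0.523]
wrist_force: [-0.5, -0.6, -1.2]
opening: 0.48
t 20.27 pos [ 643.4 -160.3  135.6] F [-0.5 -0.6 -1.2] open 0.48 j [ 0.62  0.57 -0.63  1.46  0.35  1.22 -0.14]
storage 1 [ 0.001  0.003 -0.002]
easel 1 [0.    0.003 0.219]
```

```bash
python3 -m crank '[0,0,0.05,-0.03,0.02,0,0.03, 0,0,0.1,-0.06,0.05,0,0.03, 0,0,0.15,-0.085,0.08,0,0.03, 0,0,0.2,-0.11,0.11,0,0.03, 0,0.003,0.219,-0.135,0.14,0,0.03, 0,0.003,0.219,-0.16,0.165,0,0.03, 0,0.003,0.219,-0.178,0.18,0,0.03, 0,0.003,0.219,-0.184,0.1875,0,0.03, 0,0.003,0.219,-0.184,0.1875,0,0.03]'; python3 -m crank '[0,0,0,0,0,-0.025,0.03, 0,0,0,0,0,-0.05,0.03, 0,0,0,0,0,-0.066,0.03, 0,0,0,0,0,-0.066,0.03, 0,0,0,0,0,-0.066,0.03]'; python3 pose.py x
```

```text
time: 21.02
tool_pos: [457.8, 28.4, 134.9]
orientation: [0.53, 0.467, 0.531, -0.468]
wrist_force: [0.1, -0.4, -1.9]
opening: 0.482
time: 21.43
tool_pos: [457.8, 27.9, 68.2]
orientation: [0.529, 0.467, 0.531, -0.469]
wrist_force: [0.1, 0.3, -1.6]
opening: 0.481
t 21.43 pos [457.8  27.9  68.2] F [ 0.1  0.3 -1.6] open 0.481 j [ 0.61  0.27 -0.83  2.04  0.25  0.93 -0.23]
storage 1 [-0.    -0.004 -0.222]
easel 1 [ 0.    -0.004 -0.001]
```

Next I lower to 49 mm, release, rise, and swing clear toward +y.

```bash
python3 -m crank '[0,-0.004,0,0.001,0,-0.01,0.03, 0,-0.004,0,0.001,0,-0.016,0.03, 0,-0.004,0,0.001,0,-0.019,0.03, 0,-0.004,0,0.001,0,-0.0195,0.03, 0,-0.004,0,0.001,0,-0.0195,0.03]'; python3 -m crank '[0,0,0,0,0,0,0.03, 0,0,0,0,0,0,0.085, 0,0,0,0,0,0,0.085, 0,0,0,0,0,0,0.085, 0,0,0,0,0,0,0.085, 0,0,0,0,0,0,0.085]'; python3 -m crank '[0,0,0,0,0,0.03,0.085, 0,0,0,0,0,0.065,0.085, 0,0,0,0,0,0.11,0.085, 0,0,0,0,0.03,0.14,0.085, 0,0,0,0.02,0.07,0.15,0.085, 0,0,0,0.02,0.11,0.15,0.085, 0,0,0,0.02,0.15,0.15,0.085, 0,0,0,0.02,0.19,0.15,0.085, 0,0,0,0.02,0.23,0.15,0.085, 0,0,0,0.02,0.26,0.15,0.085]'; python3 pose.py x
python3 - <<'E'
from h import *
o=np.array([471,-68.]);ey=np.array([-.123,.992]);ex=np.array([.992,.123])
ims=[capture(c)for c in("scene","top")]
for c in("scene","top"):
 for n in("red","blue","green","yellow"):
  for q in spot_point(c,f"jar_{n}_mid"):
   w=at(c,q["point"],39)-o
   if np.hypot(*w)<160:print(c,n,round(q["score"],2),"in easel",(w@ex).round(1),(w@ey).round(1))
save("","fin",np.hstack([cv2.resize(ims[0][100:230,180:360],(400,289)),cv2.resize(ims[1][220:350,200:380],(400,289))]))
E
```

```text
time: 21.85
tool_pos: [459.2, 27.4, 49.7]
orientation: [0.531, 0.468, 0.53, -0.468]
wrist_force: [-5.5, -2.6, 13.8]
opening: 0.48
time: 22.35
tool_pos: [459.2, 27.4, 49.6]
orientation: [0.531, 0.468, 0.53, -0.468]
wrist_force: [-0.0, 0.5, -0.0]
opening: 0.992
time: 23.18
tool_pos: [478.3, 290.9, 199.6]
orientation: [0.531, 0.467, 0.53, -0.467]
wrist_force: [0.4, 0.0, 1.1]
opening: 0.999
t 23.18 pos [478.3 290.9 199.6] F [0.4 0.  1.1] open 0.999 j [ 0.17  0.38 -0.98  1.67  0.33  1.27 -0.74]
storage 1 [ 0.     0.    -0.223]
easel 1 [ 0.     0.    -0.002]
scene red 0.75 in easel -2.2 -103.3
scene red 0.54 in easel 1.3 -30.6
scene blue 0.66 in easel 1.3 -29.8
scene green 0.95 in easel -0.4 35.8
scene yellow 0.98 in easel -2.8 99.9
top red 0.94 in easel 4.1 -96.6
top blue 0.67 in easel -0.2 -32.5
top green 0.96 in easel 0.4 35.7
top yellow 0.72 in easel -1.4 91.3
```

View pics/fin.png

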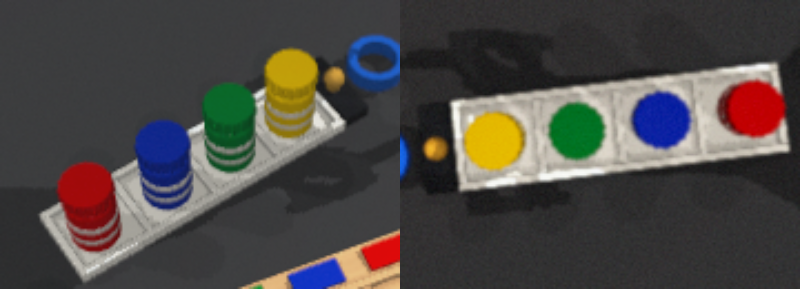

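The order from the easel knob is yellow, green, blue, red, as required. Red's lid sits close to the outer wall in the top view (crop (755,108)), so I'll check lid positions and heights by triangulating from both cameras.

Run:
```python
from h import *
o=np.array([471,-68.]);ey=np.array([-.123,.992]);ex=np.array([.992,.123])
ims={c:capture(c)for c in("scene","top")}
hue={"red":0,"blue":118,"green":68,"yellow":25};ty={"red":-96,"blue":-32,"green":32,"yellow":96}
for n in hue:
  rays=[]
  for c in ims:
    h=cv2.cvtColor(ims[c],cv2.COLOR_RGB2HSV).astype(int);e=proj(c,[*(o+ty[n]*ey),74])
    d=np.abs((h[...,0]-hue[n]+90)%180-90);m=(d<12)&(h[...,1]>120)&(h[...,2]>60)
    vv,uu=np.mgrid[:420,:560];m&=np.hypot(uu-e[0],vv-e[1])<22
    v,u=np.nonzero(m);
    # lid ellipse: top outline -> search jar top centre by best overlap of projected lid disc + cylinder silhouette
    best=None
    for dx in range(-14,15,2):
      for dy in range(-14,15,2):
        P=o+dx*ex+(ty[n]+dy)*ey
        pts=np.array([proj(c,[P[0]+21*np.cos(t),P[1]+21*np.sin(t),z]) for t in np.linspace(0,6.28,16) for z in(4,74)],np.float32)
        k=np.zeros((420,560),np.uint8);cv2.fillConvexPoly(k,cv2.convexHull(pts).astype(np.int32),1)
        k=k>0; s=(k&m).sum()/(k|m).sum()
        if best is None or s>best[0]:best=(round(s,3),dx,dy)
    print(n,c,best)
```

```text
red scene (np.float64(0.685), -6, -2)
red top (np.float64(0.897), 0, -6)
blue scene (np.float64(0.674), -2, 2)
blue top (np.float64(0.853), 0, 0)
green scene (np.float64(0.663), -10, 8)
green top (np.float64(0.863), 0, 2)
yellow scene (np.float64(0.631), -6, 4)
yellow top (np.float64(0.885), 0, 0)
```

```bash
python3 -c "
from rig import *
print(get_obs()['time'],sign_off())"
```

```text
the job is handed in; nothing more can be done
23.7833 None
```

All four jars are in the white easel rack in reverse order: red in the pocket farthest from its knob, then blue, green and yellow. I handed the job in at 23.8 s. The gripper was open and clear of everything.

- **Top view:** fitting the jar outlines put every jar within about 2 mm of its pocket centre. Red is the exception, about 6 mm off towards the outer wall. That is inside the 11 mm limit, and the pocket leaves about 8 mm of play.
- **Scene view:** the same fit matched poorly here (about 0.67 overlap, against 0.85–0.90 from the top). It gave offsets of up to 10 mm, with green the worst at -10 and 8 mm, so I trusted the top view. The point detector in that view put red about 7 mm and the others within about 4 mm of centre.
- **Height and tilt:** I didn't measure these directly. All four look upright in the last picture. Green and yellow pressed lightly on the floor (about 14 N) before release. Red and blue showed no contact force just before I lowered them the last 2 mm and let go.

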